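Point out the failed capacitor

ROBOT

A 6-joint arm with a two-finger parallel gripper is mounted at the origin on the work surface. World frame = base frame: x ahead of the robot, y to its left, z up, the work surface at z = 0. Lengths are in mm, angles in rad, forces in N, time in s.
With the tool pointing down it reaches from about 275 to 1000 mm from the base axis. Payload 8.4 kg.
Tool frame: the origin (TCP) lies between the finger pads, 19 mm behind the fingertips; this is the grasp point; z points along the fingers, y is the direction in which the jaws open and shut (so a half turn about z gives the same grasp; the last joint's range is limited). The gripper opens to 85 mm and grips with 20 to 120 N. Pads are 22 mm wide; open, the fingers measure 114 mm over their backs; the gripper's body (76 mm by 85 mm) begins 54 mm behind the grasp point. The pads swing forward as they close: fully open they stand 13 mm farther back than shut.
Start: joints at [1.257, 0.353, 1.633, -0, 1.155, -0.002], TCP at [191.731, 594.867, 249.981] pointing down, gripper open.
Joint ranges: [-2.63, 2.63], [-0.92, 2.1], [0.06, 2.66], [-1.3, 4.44], [0, 2.69], [-3.02, 3.02]. Speed limits (rad/s): [2.22, 2.22, 2.79, 3.14, 3.14, 3.14].

INTERFACE

Orientations are given as [roll, pitch, yaw] about the fixed x, y, z axes, in that order (R = Rz(yaw) Ry(pitch) Rx(roll)).
In Python, from rig import sense, grab_frame, get_calibration, sign_off, boxes_of, trace gives the robot as it stands.
- The arm moves only by the tool servo_tool, never from a script. Its argument "rows" is a list of rows, each a list of 3 entries, a list of its own where there are three numbers: the finger opening in mm, from 0 to 85.4, then the shift along the tool's x, y, z in mm, then the turn, a rotation vector about the tool's x, y, z in degrees. A call has 1 to 8 rows; each row shifts and turns the commanded pose from where the row before left it, along the tool's axes as they then stand; what a row does not reach is not made up. A row lasts 1/8 s, in which the tool goes at most 62.5 mm and 10.7 degrees, less where a joint would pass 70% of its speed; a pose out of reach is approached as far as the arm can. A call is refused whole if a number of a shift passes 62.5 or a number of a turn 10.7, either way. A call with a gripper value outside its range is refused whole. The fingers move at their own pace and stop on an object; "force" is the grip in N (left out, the last holds). Time passes only in rows, so rows that do not move let the fingers close. It gives the time, the measured TCP pose, the force and the opening at its end, in the units of the state.
- sense(): the state, without advancing time (a new reading comes with each control period).
- grab_frame(name): name is "side" or "top" or "wrist"; returns the picture (384x512x3 uint8, blue, green, red); there is no depth.
- get_calibration(name): a dict with "intrinsics" (3x3 intrinsics, pixels), "k1" (the pictures are not rectified: a ray, as slopes to the right and down, at radius r is drawn at 1 + k1 r^2 times it, then the intrinsics apply), "world_to_cam" (4x4, takes a point from world to camera coordinates). Camera axes: x right, y down, z forward; pixel columns grow to the right and rows downward; lengths in mm; the calibration is good to about 2 mm. A picture is of the moment at which its call begins: read the wrist's pose just before it. get_calibration takes no time and is no camera call; for the wrist camera it gives the pose at the moment of the call.
- sign_off(): hands the job in, once; it reports no verdict.
Trained networks look in the newest picture that a camera, given by its name, has taken for a name from the list of things; names that differ only in an ending like _2 or _b are one class to them, and where a whole thing is asked for, a point or a joint stands for the part that bears it (a point fixed in the world has none). Each returns a list of dicts, best first, with "conf" (0 to 1); they miss things now and then, are a little off and sometimes report something else, mostly with a low value. They report only what shows in the picture. A call takes as long as a camera call. They do not tell look-alikes from the thing itself.
- boxes_of(camera, thing): "centre" ([x, y, z] in mm, in the coordinates of the camera as it stood for that picture, good to about 4 mm: the middle of the surface that is visible of it).
- trace(camera, thing): "mask" (384x512 bool, what is visible of it).
The state is a dict: "clock": time; "qpos": joint angles; "qvel": joint speeds; "joint_efforts": joint torques, N m; "eef_pos": TCP position; "tcp_rot": TCP orientation; "contact_force": force on the tool from outside, world axes, zero at the start; "wrist_torque": the same for the moment, N m; "opening": opening from 0.0 (shut) to 1.0 (fully open).
Only numpy, scipy, OpenCV 4.12 (cv2) and the standard library are available. Lean on these libraries where they do the work, as an engineer would, in place of code of your own. Each camera call takes 0.05 s, during which the arm holds its last target. There are 200 camera calls.

TASK

Gently push the magnifier's lens head aside with the fingers until it no longer hangs over the circuit board. Then point out the failed part to the trainee: hold the fingertips just above the middle of the biggest round can capacitor, pointing down at it, for at least two seconds, and finish while still pointing. Nothing is to be picked up: do not touch the board or its holder, and leave the other things on the bench alone.

Things in the scene. Friction and masses are not known exactly. Their poses are not given: they have to be found in the camera images.
- lens_center (a point): Centre of the bench magnifier's lens head: a white round head, 125 mm across and 20 mm tall, with a clear glass lens 92 mm across (solid, nothing passes through), level; this point is at mid-height of the head, 135 mm above the bench (head from 125 to 145 mm). It hangs on an aluminium arm 16 mm wide, at the same height, and starts over the circuit board.
- lens_hinge (a point): Point on the vertical swivel axis of the magnifier's arm, at the height of the lens centre and 220 mm from it. It is on top of a 16 mm steel post that stands on the far side of the board (as seen from the robot) on a fixed round white foot 110 mm across, 18 mm tall; a small black knob tops it at 153 mm.
- lens (a joint): Swivel angle of the magnifier's arm about its vertical post (rad, counter-clockwise seen from above, stops at -1.5 and 1.5; it starts within 0.2 of 0). It swings either way, turns stiffly (about 0.25 N m of friction, so just over 1 N at the lens head) and stays where it is left.
- board: A green mains power-supply circuit board, 150 mm (its x) by 100 mm (its y) between the jaws, clamped in a low black and aluminium board holder about 210 mm by 104 mm; one loose piece of 0.85 kg. Origin under the middle of the board, on the bench. The board's upper face is 26 mm above the bench; every part on it ends under 60 mm above the bench but the biggest capacitor. It may lie at any yaw.
- board_center (a point): Middle of the circuit board on its upper face, 26 mm above the bench, axes as board; the board reaches 75 mm each way along x and 50 mm each way along y.
- capacitor_top (a point): Middle of the slightly swollen aluminium top of the biggest can capacitor on the board: an upright black can 30 mm in diameter and 41 mm tall, its top 67 mm above the bench, the tallest part on the board. The three other black cans, in a row by one end of the board, are only 13 mm across and 23 mm tall.
- solder_reel: Loose reel of solder standing on end, 58 mm across, 44 mm tall; origin at the centre of its underside. Not to be moved.
- flux_bottle: Loose small amber bottle with a white cap, 38 mm across, 68 mm tall; origin at the centre of its underside. Not to be moved.
- tape_roll: Loose roll of brown tape lying flat, 92 mm across, 24 mm tall; origin at the centre of its underside. Not to be moved.
- screwdriver: Loose screwdriver lying on the bench, 160 mm long along its x, about 30 mm thick at the handle. Not to be moved.
Mind the look-alikes: they are no part of the job. What is shaped like the board but yellow is not meant.

How it is judged:
By the outcome, as a careful person would: the job done as asked, in the order asked, and still so for the second after the job is handed in, with the robot touching nothing.
It also fails if it takes over 43 s, if anything falls off the work surface, if the arm or the gripper's body presses on something with over 40 N, if the wrist force passes 120 N, or if a joint passes its speed limit or range.

## Working session

There is one attempt and no reset: what is moved stays moved. The work goes in short steps, Python scripts to look and compute and a tool call to move; the robot and the scene stay as the last step left them, time stands still between calls to the robot, and variables do not carry over. Pictures are saved under pics/ and viewed, about 8 in all and at most 12, crops included, and the job is handed in when it is done.

Besides the shell and the picture viewer there is one more tool, called after "Emit:" in YAML: its name, and indented under it one key for each argument. servo_tool: Moves the arm, as the interface text tells. Its arguments: {"type":"object","properties":{"rows":{"type":"array","items":{"type":"array"}},"force":{"type":"number"}},"required":["rows"]}

```bash
mkdir -p pics; cat > h.py <<'E'
from rig import *
import numpy as np, cv2
def w(cam,p):
    T=np.array(get_calibration(cam)["world_to_cam"]);return np.linalg.inv(T)@np.r_[p,1]
def proj(cam,P):
    c=get_calibration(cam);q=(np.array(c["world_to_cam"])@np.r_[P,1])[:3];s=q[:2]/q[2];s=s*(1+c["k1"]*(s@s));return (np.array(c["intrinsics"])@np.r_[s,1])[:2]
def ray(cam,uv,z):
    c=get_calibration(cam);K=np.array(c["intrinsics"]);s0=np.linalg.solve(K,np.r_[uv,1])[:2];s=s0.copy()
    for _ in range(20): s=s0/(1+c["k1"]*(s@s))
    T=np.linalg.inv(np.array(c["world_to_cam"]));d=T[:3,:3]@np.r_[s,1];o=T[:3,3];return o+d*(z-o[2])/d[2]
E
python3 - <<'E'
from h import *
s=sense();print(s["clock"],s["eef_pos"],s["tcp_rot"],s["opening"])
for c in ["top","side"]:
    cv2.imwrite(f"pics/{c}0.png",grab_frame(c))
    print(c,np.linalg.inv(np.array(get_calibration(c)["world_to_cam"]))[:3,3].round())
    for t in ["lens_center","lens_hinge","lens","board","board_center","capacitor_top","solder_reel","flux_bottle","tape_roll","screwdriver"]:
        for b in boxes_of(c,t)[:3]: print(t,round(b["conf"],2),w(c,b["centre"])[:3].round(),proj(c,w(c,b["centre"])[:3]).round())
print(sense()["clock"])
E
```

```text
0.0 [191.58162014 594.44026047 249.24796491] [-3.14020152e+00 -3.21111875e-05  2.82978217e+00] 0.9961581284111013
top [ 274.    3. 1421.]
lens_center 0.97 [517.  59. 138.] [240. 183.]
lens_hinge 0.59 [514.  59. 138.] [240. 185.]
lens 0.68 [512.  57. 140.] [240. 185.]
board 0.79 [448. 136.  34.] [214. 214.]
board 0.74 [231. 280.  30.] [160. 290.]
board 0.68 [ 756. -227.   24.] [340. 113.]
board_center 0.85 [235. 280.  33.] [159. 289.]
board_center 0.7 [452. 135.  34.] [214. 212.]
capacitor_top 0.94 [230. 282.  35.] [158. 290.]
capacitor_top 0.77 [456. 137.  35.] [213. 211.]
capacitor_top 0.69 [ 758. -228.   35.] [341. 112.]
solder_reel 0.68 [533. 307.  45.] [155. 182.]
flux_bottle 0.64 [411. -78.  48.] [290. 228.]
tape_roll 0.85 [ 543. -123.   26.] [305. 183.]
tape_roll 0.2 [532. 308.  44.] [154. 183.]
screwdriver 0.63 [661. 339.  24.] [148. 141.]
screwdriver 0.21 [511.  58. 140.] [240. 186.]
side [ 317. -749.  752.]
lens_center 0.81 [518.  46. 141.] [253. 177.]
lens_center 0.66 [487.  79.  31.] [241. 202.]
lens_hinge 0.66 [522.  42. 144.] [255. 177.]
lens 0.76 [518.  45. 134.] [253. 179.]
board 0.83 [ 759. -248.   33.] [376. 263.]
board 0.78 [484.  81.  29.] [240. 202.]
board 0.59 [243. 250.  32.] [157. 181.]
board_center 0.97 [243. 255.  33.] [156. 181.]
board_center 0.96 [ 759. -246.   29.] [375. 263.]
board_center 0.55 [483.  84.  29.] [239. 201.]
capacitor_top 0.83 [486.  80.  32.] [241. 201.]
capacitor_top 0.64 [241. 246.  30.] [156. 183.]
capacitor_top 0.64 [ 751. -249.   35.] [373. 264.]
solder_reel 0.5 [665. 332.  17.] [273. 153.]
solder_reel 0.25 [485.  81.  29.] [240. 202.]
flux_bottle 0.64 [665. 333.  17.] [273. 152.]
flux_bottle 0.53 [419. -95.  43.] [231. 244.]
tape_roll 0.63 [ 543. -129.   17.] [280. 251.]
screwdriver 0.59 [663. 334.  14.] [272. 153.]
1.1
```

View pics/top0.png

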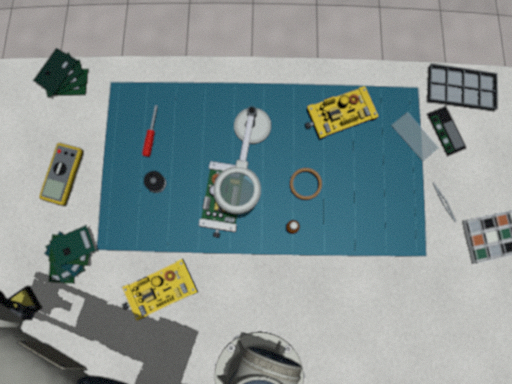

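View pics/side0.png

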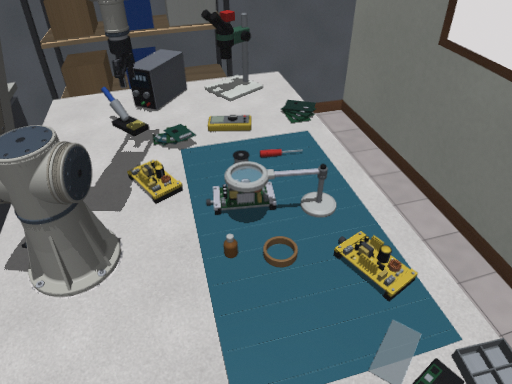

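The top view shows the green board at about (222,196), with the lens head over it at (240,188), the post at (251,112), the tape at (305,184) and the bottle at (292,227). The yellow look-alikes are at (160,290) and (343,112). By its description the target is the board at (222,196). I'll check this in a close crop.

```bash
python3 - <<'E'
from h import *
im=cv2.imread("pics/top0.png")[95:245,180:340]
cv2.imwrite("pics/crop0.png",cv2.resize(im,None,fx=5,fy=5,interpolation=cv2.INTER_CUBIC)[:600*5])
grab_frame("top")
for t in ["lens_center","board"]:
  for b in trace("top",t)[:3]:
    m=b["mask"];ys,xs=np.nonzero(m);print(t,b["conf"],m.sum(),xs.min(),xs.max(),ys.min(),ys.max(),xs.mean(),ys.mean())
for uv in [(236,190),(240,188),(237,192)]: print("lens",ray("top",uv,145).round())
for uv in [(251,112),(252,115)]: print("hinge",ray("top",uv,150).round())
E
```

```text
lens_center 0.88 2073 215 259 107 212 238.86396526772793 178.84418716835503
board 0.87 1386 199 237 162 237 216.3015873015873 205.33549783549785
board 0.77 2555 122 196 260 320 158.41409001956947 289.7843444227006
board 0.68 2195 305 376 87 139 340.22141230068337 112.30888382687927
lens [498.  68. 145.]
lens [503.  58. 145.]
lens [493.  66. 145.]
hinge [711.  34. 150.]
hinge [703.  31. 150.]
```

View pics/crop0.png

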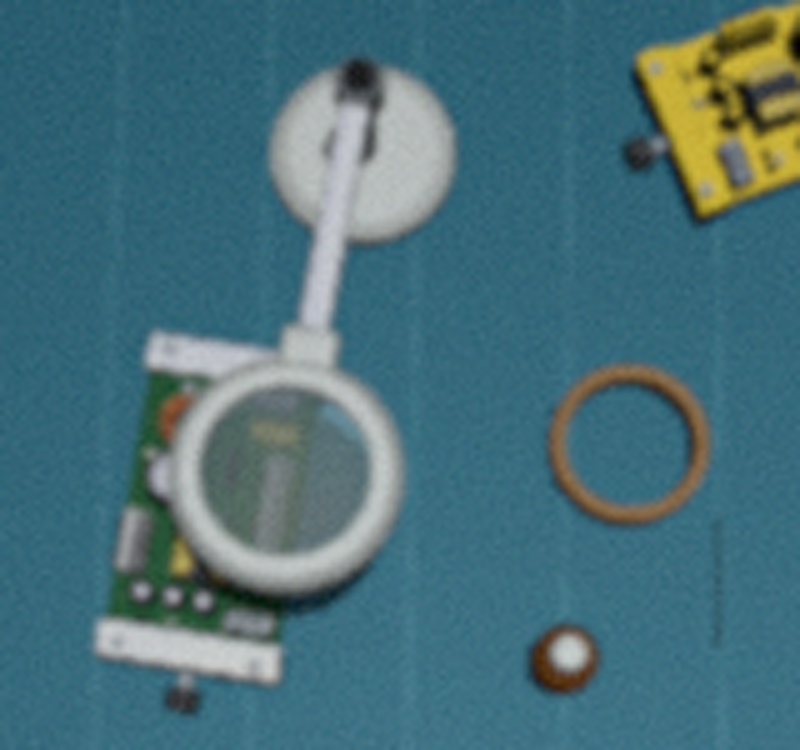

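The crop shows the green board with the lens over its right part. A grey-topped big can peeks out at about crop (163,475), which is top pixel (212.6,190). The three small cans are in a row at crop (140-203,595).

```bash
python3 - <<'E'
from h import *
f=lambda x,y,z:ray("top",(180+x/5-.4,95+y/5-.4),z)[:2]
L=f(287,477,145);H=f(358,75,153);print("lens",L,"hinge",H,np.linalg.norm(L-H))
c=[f(x,y,30) for x,y in [(148,333),(95,655),(280,682)]];c.append(c[0]+c[2]-c[1]);c=np.array(c);print("corners",c.round(),np.linalg.norm(c[0]-c[1]),np.linalg.norm(c[1]-c[2]))
print("cap",f(163,475,67))
# angle at which head clears holder rectangle
d=L-H
R=lambda a:np.array([[np.cos(a),-np.sin(a)],[np.sin(a),np.cos(a)]])
poly=c.astype(np.float32).reshape(-1,1,2)
for a in np.arange(0,1.2,.1):
    P=H+R(a)@d;print(a.round(1),P.round(),round(-cv2.pointPolygonTest(poly,tuple(map(float,P)),True)-62.5))
E
```

```text
lens [498.02519772  65.87633668] hinge [717.29394186  33.40567924] 221.65993267306948
corners [[601. 154.]
 [414. 177.]
 [401.  72.]
 [588.  49.]] 188.68426201172284 105.89101756441897
cap [511.50032849 138.85499547]
0.0 [498.  66.] -68
0.1 [496.  44.] -46
0.2 [496.  22.] -24
0.3 [498.  -0.] -2
0.4 [503. -22.] 19
0.5 [509. -43.] 39
0.6 [518. -64.] 58
0.7 [529. -83.] 76
0.8 [ 541. -101.] 93
0.9 [ 556. -118.] 108
1.0 [ 571. -134.] 121
1.1 [ 589. -147.] 134
```

Emit:
servo_tool:
  rows:
    - [0,[-20,-14,0],[0,0,0]]
    - [0,[-42,-29,0],[0,0,0]]
    - [0,[-42,-29,0],[0,0,0]]
    - [0,[-42,-29,0],[0,0,0]]
    - [0,[-42,-29,0],[0,0,0]]
    - [0,[-42,-29,0],[0,0,0]]
    - [0,[-42,-29,0],[0,0,0]]
    - [0,[-42,-29,0],[0,0,0]]
  force: 20

```text
clock: 2.25
eef_pos: [424.8, 289.4, 250.1]
tcp_rot: [-3.142, 0.0, 2.829]
contact_force: [-0.3, 0.1, 0.0]
opening: -0.002
```

Emit:
servo_tool:
  rows:
    - [0,[-39,-29,0],[0,0,0]]
    - [0,[-39,-29,0],[0,0,0]]
    - [0,[-38,-28,5],[0,0,0]]
    - [0,[0,0,30],[0,0,0]]
    - [0,[0,0,30],[0,0,0]]
    - [0,[0,0,30],[0,0,0]]
    - [0,[0,0,20],[0,0,0]]
    - [0,[0,0,0],[0,0,0]]

```text
clock: 3.25
eef_pos: [506.7, 173.2, 133.8]
tcp_rot: [-3.139, -0.002, 2.829]
contact_force: [0.2, 0.1, 0.0]
opening: -0.003
```

```bash
python3 - <<'E'
from h import *
cv2.imwrite("pics/a.png",np.vstack([cv2.resize(grab_frame("top")[130:250,170:330],None,fx=3,fy=3),cv2.resize(grab_frame("side")[140:220,190:350],None,fx=3,fy=3)]))
E
```

```text
(no output)
```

View pics/a.png

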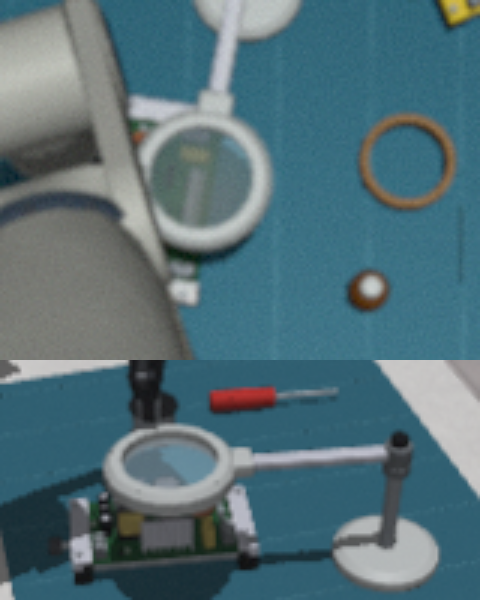

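The gripper stands just left of the head and is clear of it. I'll start pushing slowly toward -y.

Emit:
servo_tool:
  rows:
    - [0,[-1,-12,0],[0,0,0]]
    - [0,[-1,-10,0],[0,0,0]]
    - [0,[-1,-10,0],[0,0,0]]
    - [0,[-1,-12,0],[0,0,0]]
    - [0,[-1,-13,0],[0,0,0]]
    - [0,[-1,-13,0],[0,0,0]]
    - [0,[-2,-13,0],[0,0,0]]
    - [0,[-2,-13,0],[0,0,0]]

```text
clock: 4.35
eef_pos: [487.9, 79.2, 134.9]
tcp_rot: [-3.141, -0.0, 2.83]
contact_force: [-1.8, 1.6, -0.1]
opening: 0.001
```

Emit:
servo_tool:
  rows:
    - [0,[-4,-10,0],[0,0,0]]
    - [0,[-4,-10,0],[0,0,0]]
    - [0,[-4,-11,0],[0,0,0]]
    - [0,[-4,-11,0],[0,0,0]]
    - [0,[-5,-11,0],[0,0,0]]
    - [0,[-5,-11,0],[0,0,0]]
    - [0,[-5,-10,0],[0,0,0]]
    - [0,[0,0,0],[0,0,0]]

```text
clock: 5.35
eef_pos: [495.4, -0.7, 135.1]
tcp_rot: [3.142, 0.001, 2.829]
contact_force: [0.2, 0.2, 0.3]
opening: -0.0
```

```bash
python3 - <<'E'
from h import *
cv2.imwrite("pics/b.png",np.vstack([cv2.resize(grab_frame("top")[130:250,170:330],None,fx=3,fy=3),cv2.resize(grab_frame("side")[140:220,190:350],None,fx=3,fy=3)]))
E
```

```text
(no output)
```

View pics/b.png

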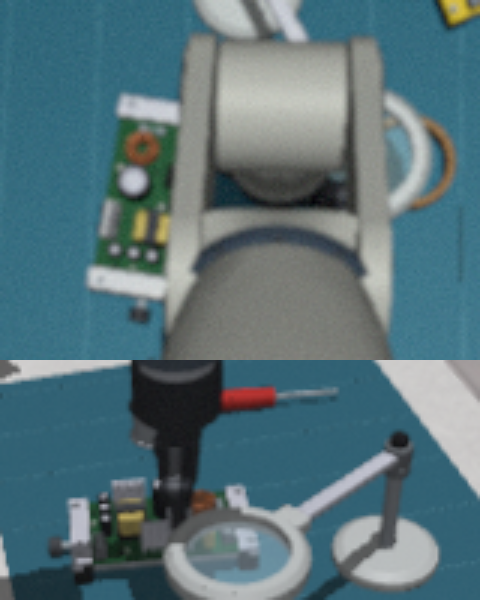

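The lens has swung right, clear of the board. The big can is visible at crop (133,181), which is top (214.3,190.3). I'll back away, rise, and move over toward the can.

Emit:
servo_tool:
  rows:
    - [0,[3,10,0],[0,0,0]]
    - [0,[6,20,0],[0,0,0]]
    - [0,[6,20,-30],[0,0,0]]
    - [0,[6,20,-40],[0,0,0]]
    - [0,[6,20,-40],[0,0,0]]
    - [0,[0,20,-10],[0,0,0]]
    - [0,[0,0,0],[0,0,0]]

```text
clock: 6.32
eef_pos: [503.4, 114.8, 255.2]
tcp_rot: [3.141, 0.001, 2.832]
contact_force: [0.4, -1.2, -0.3]
opening: -0.003
```

```bash
python3 - <<'E'
from h import *
s=sense();print(s["eef_pos"],s["clock"])
print("cap est",ray("top",(170+133.5/3-.33,130+181/3-.33),67))
cv2.imwrite("pics/w.png",grab_frame("wrist"))
for t in ["capacitor_top","board_center","lens_center"]:
    for b in boxes_of("wrist",t)[:3]: print(t,round(b["conf"],2),w("wrist",b["centre"])[:3].round(),proj("wrist",w("wrist",b["centre"])[:3]).round())
E
```

```text
[503.4212351  114.82349853 255.1918479 ] 6.325
cap est [510.46824402 133.31469612  67.        ]
capacitor_top 0.59 [486. 114.  28.] [253. 156.]
capacitor_top 0.39 [663. 334.  17.] [450. 229.]
board_center 0.83 [479. 119.  29.] [256. 149.]
board_center 0.55 [416. -78.  43.] [ 77. 152.]
```

View pics/w.png

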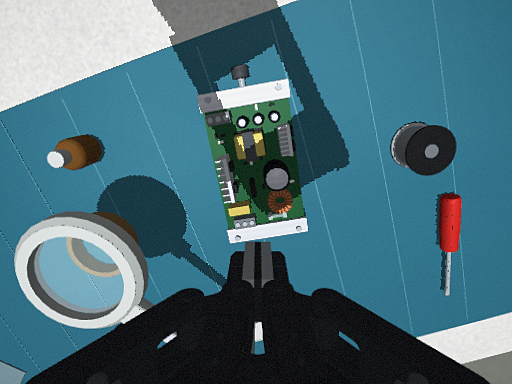

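The wrist view shows the big can at (276,178), the small cans at (242-275,117-123), and the lens head at (82,270), well clear of the board.

```bash
python3 - <<'E'
from h import *
g=cv2.imread("pics/w.png");print(ray("wrist",(276,177),67),"lens",ray("wrist",(82,269),145))
c=cv2.HoughCircles(cv2.cvtColor(g,6)[150:205,250:305],3,1,20,param1=100,param2=8,minRadius=9,maxRadius=16)
if c is not None:
  for x,y,r in c[0][:3]: print(x+250,y+150,r,ray("wrist",(x+250,y+150),67).round(1))
print(proj("top",[510,134,67]))
E
```

```text
[508.01177947 132.00060644  67.        ] lens [515.54170832 -60.73199534 145.        ]
274.5 174.5 15.4 [504.8 131.3  67. ]
[213.91854385 190.16428973]
```

Emit:
servo_tool:
  rows:
    - [0,[0,9,0],[0,0,0]]
    - [0,[0,9.5,20],[0,0,0]]
    - [0,[0,0,35],[0,0,0]]
    - [0,[0,0,35],[0,0,0]]
    - [0,[0,0,25],[0,0,0]]
    - [0,[0,0,12],[0,0,0]]
    - [0,[0,0,0],[0,0,0]]

```text
clock: 7.4
eef_pos: [508.4, 130.7, 127.4]
tcp_rot: [-3.141, -0.001, 2.83]
contact_force: [-0.3, -0.0, 0.6]
opening: 0.0
```

```bash
python3 - <<'E'
from h import *
s=sense();p=s["eef_pos"];print(p,s["clock"],s["tcp_rot"])
a=grab_frame("wrist");b=grab_frame("side")
for n,i in (("wrist",a),("side",b)):
    q=proj(n,[509,132.5,67]);print(n,q,"tip",proj(n,[p[0],p[1],p[2]-19]))
cv2.imwrite("pics/c.png",np.hstack([cv2.resize(a[100:300,160:360],None,fx=2,fy=2),cv2.resize(b[140:240,190:290],None,fx=4,fy=4)]))
E
```

```text
[508.3621007  130.69177045 127.37837865] 7.4 [-3.14079194e+00 -1.30405453e-03  2.82951261e+00]
wrist [258.61442868 223.26762758] tip [255.32959186 253.89678816]
side [243.6119834  180.61505686] tip [243.142214   170.05930152]
```

View pics/c.png

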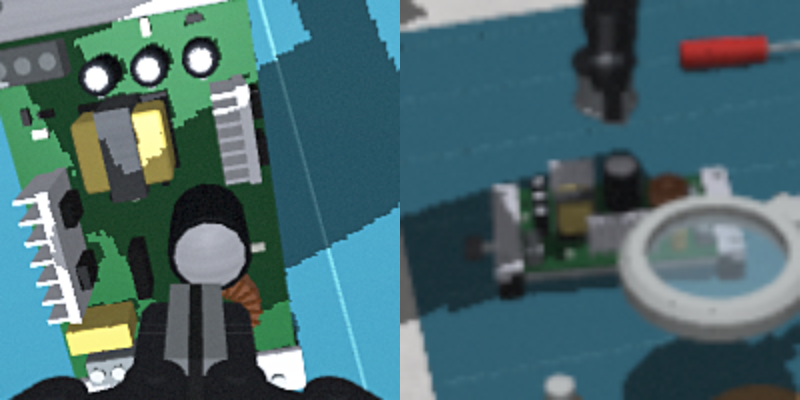

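The can's top is centred at crop (208,252), which is wrist (264,226), and at side (245.5,181). The estimate is a few mm off, so I'll refine it.

```bash
python3 - <<'E'
from h import *
print("wrist",ray("wrist",(263.8,225.6),67),"side",ray("side",(245.4,180.8),67))
E
```

```text
wrist [511.74697326 135.34277944  67.        ] side [514.08732385 130.08563152  67.        ]
```

Emit:
servo_tool:
  rows:
    - [0,[-2,4,0],[0,0,0]]
    - [0,[0,0,10],[0,0,0]]
    - [0,[0,0,10],[0,0,0]]
    - [0,[0,0,8],[0,0,0]]
    - [0,[0,0,4],[0,0,0]]
    - [0,[0,0,0],[0,0,0]]

```text
clock: 8.25
eef_pos: [511.5, 133.9, 95.6]
tcp_rot: [-3.141, -0.001, 2.83]
contact_force: [-0.2, 0.2, -0.3]
opening: 0.0
```

```bash
python3 - <<'E'
from h import *
s=sense();p=s["eef_pos"];print(p,s["clock"],s["contact_force"])
a=grab_frame("wrist");b=grab_frame("side")
cv2.imwrite("pics/d.png",np.hstack([cv2.resize(a[150:350,160:360],None,fx=2,fy=2),cv2.resize(b[140:240,190:290],None,fx=4,fy=4)]))
E
```

```text
[511.53042059 133.9052718   95.55388622] 8.25 [-0.244238    0.19902665 -0.29618146]
```

View pics/d.png

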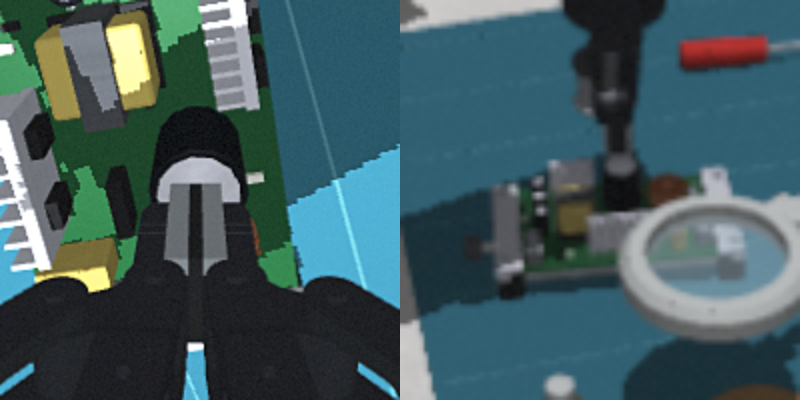

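The fingertips sit just above the middle of the can (wrist crop: fingers x≈195, can x≈198), with no contact force. Now I'll hold.

Emit:
servo_tool:
  rows:
    - [0,[0,0,0],[0,0,0]]
    - [0,[0,0,0],[0,0,0]]
    - [0,[0,0,0],[0,0,0]]
    - [0,[0,0,0],[0,0,0]]
    - [0,[0,0,0],[0,0,0]]
    - [0,[0,0,0],[0,0,0]]
    - [0,[0,0,0],[0,0,0]]
    - [0,[0,0,0],[0,0,0]]

```text
clock: 9.35
eef_pos: [511.8, 134.0, 96.0]
tcp_rot: [-3.142, -0.0, 2.83]
contact_force: [-0.5, -0.2, 0.2]
opening: -0.001
```

Emit:
servo_tool:
  rows:
    - [0,[0,0,0],[0,0,0]]
    - [0,[0,0,0],[0,0,0]]
    - [0,[0,0,0],[0,0,0]]
    - [0,[0,0,0],[0,0,0]]
    - [0,[0,0,0],[0,0,0]]
    - [0,[0,0,0],[0,0,0]]
    - [0,[0,0,0],[0,0,0]]
    - [0,[0,0,0],[0,0,0]]

```text
clock: 10.35
eef_pos: [511.8, 134.0, 96.0]
tcp_rot: [3.142, 0.0, 2.83]
contact_force: [-0.8, -0.0, 0.5]
opening: 0.003
```

Emit:
servo_tool:
  rows:
    - [0,[0,0,0],[0,0,0]]
    - [0,[0,0,0],[0,0,0]]
    - [0,[0,0,0],[0,0,0]]
    - [0,[0,0,0],[0,0,0]]
    - [0,[0,0,0],[0,0,0]]
    - [0,[0,0,0],[0,0,0]]
    - [0,[0,0,0],[0,0,0]]
    - [0,[0,0,0],[0,0,0]]

```text
clock: 11.35
eef_pos: [511.8, 134.0, 96.0]
tcp_rot: [-3.142, 0.0, 2.83]
contact_force: [-0.1, 1.3, -0.8]
opening: 0.005
```

```bash
python3 -c "
from rig import *
print(sense()['eef_pos'],sense()['contact_force'],sign_off())"
```

```text
the job is handed in; nothing more can be done
[511.79180355 133.9653233   95.9824605 ] [-0.08123724  1.2768001  -0.7774844 ] None
```

I swung the lens head clear of the green board with the closed fingers. I then held the fingertips about 10 mm above the middle of the biggest can capacitor for about 3 s, and handed in while still pointing, at about 11.4 s.

- **Lens:** by my estimate its centre ended at about (516, -61) mm, so the edge of the head is roughly 55 mm clear of the board holder. The measured force was about 2.4 N at the one reading taken in contact.
- **Pointing:** the last close view showed the fingertips centred on the can. The force while holding stayed small, between 0.5 and 1.5 N, which I take as sensor noise.
- **Disagreement:** the camera views put the can centre up to about 6 mm apart. I used a value between them, (511.5, 134), close to the near wrist view.
- **Not checked:** I did not measure the solder reel, bottle, tape or screwdriver again afterwards. The pictures showed none of them disturbed.
- **Trained networks:** they could not tell the capacitor from the whole board, so I found it from the pictures instead.

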